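# Hang the stopper basket up to drain

## Task

Swing up the folded bail of the little basket of washed stoppers until it stands by itself against its stop, with the basket still standing on the worktop. Then lift the basket by the bail, keeping it about level so that no stopper spills, and hang it by the bail on both hooks of the drip stand, hanging still and clear of the stand's tray. Leave the jar, tape roll and calculator where they are.

Things in the scene. Friction and masses are not known exactly. Their poses are not given: they have to be found in the camera images.
- basket: Loose round perforated metal basket, 104 mm across the rim, 84 mm across the bottom, 74 mm high, about 0.37 kg with bail (varies). Origin: centre of its underside; z up, its bail is folded over on its -x side (towards the robot, give or take the yaw), the bail's hinge line runs along its y.
- basket_hinge (a point): Middle of the bail's hinge line, on the basket's axis 70 mm above its underside; axes as the basket's.
- bail_grip (a point): Centre of the blue grip sleeve (11 mm diameter, 32 mm long, along the basket's y) in the middle of the bail's straight top bar, 66 mm from the hinge line. The bail is 5 mm steel wire, 113 mm wide at the pivots, with a straight top bar 90 mm long. Folded, the sleeve lies level with the rim with only 8.5 mm between it and the rim, nothing under it down to the worktop 64 mm below; its axes turn with the bail.
- bail (a joint): Angle of the bail about its hinge line in rad: 0 folded level with the rim on the basket's -x side, 1.571 straight up, 1.745 against its stop, leaning 10 degrees past upright, where it rests by its own weight. Almost free: let go before upright it falls back. The bail weighs about 50 g.
- stand: Fixed drip stand: white tray 180 x 120 mm, 14 mm high, with a steel post (14 mm thick, 186 mm high) 80 mm from the origin along its +x. Origin: on the worktop straight below the hooks; its -x side faces the robot, give or take the yaw. A 8 mm thick cross bar on the post at height 184 mm carries two parallel 8 mm arms 62 mm apart (at y = -31 and +31 mm) that run along -x and end as upturned hooks; 54 mm are free between the arms.
- hook (a point): Point midway between the two hook saddles, 178.5 mm above the worktop: the bail's top bar has its centre here, along y, when hung; axes as the stand's. The upturned tips rise to 23.5 mm above this point, 14 mm towards -x; the undersides of the hooks are 10.5 mm below it. The saddle is a shallow V about 10 mm wide. The basket must come in from the -x side with the hooks between bar and rim, then be lowered.
- stopper_a: Red-brown rubber stopper 23 x 23 x 28 mm, loose in the basket; origin at its underside.
- stopper_b: The other rubber stopper, the same size, loose in the basket.
- stopper_a_mid (a point): Centre of the first stopper.
- stopper_b_mid (a point): Centre of the second stopper.
- jar: Loose sample jar with white lid, 48 mm diameter, 57 mm high; bystander.
- tape: Loose roll of paper tape, 72 mm diameter, 19 mm high; bystander.
- calc: Loose calculator, 125 x 72 x 16 mm; bystander.

How it is judged:
By the outcome, as a careful person would: the job done as asked, in the order asked, and still so for the second after the job is handed in, with the robot touching nothing.
It also fails if it takes over 72 s, if anything falls off the work surface, if the arm or the gripper's body presses on something with over 40 N, if the wrist force passes 120 N, or if a joint passes its speed limit or range.

## Robot

A 7-joint arm with a two-finger parallel gripper is mounted at the origin on a cart in front of the work surface, level with it; the furniture and walls round the work are solid. World frame = base frame: x ahead of the robot, y to its left, z up, the work surface at z = 0. Lengths are in m, angles in rad, forces in N, time in s.
With the tool pointing down it reaches from about 0.4 to 0.85 m from the base axis. Payload 10.4 kg.
Tool frame: the origin (TCP) lies at the very end of the fingers, on their centre line; the grasp point (between the pads) lies 19 mm behind it; z points along the fingers, y is the direction in which the jaws open and shut (so a half turn about z gives the same grasp; the last joint's range is limited). The gripper opens to 85 mm and grips with 20 to 120 N. Pads are 22 mm wide; open, the fingers measure 114 mm over their backs; the gripper's body (76 mm by 85 mm) begins 54 mm behind the grasp point. The pads swing forward as they close: fully open they stand 13 mm farther back than shut.
Start: joints at [-1.184, 0.332, -0.065, 1.46, 0.022, 1.35, -0.088], TCP at [0.249, 0.573, 0.231] pointing down, gripper open.
Joint ranges: [-2.6, 2.6], [-0.5, 2.12], [-1.47, 1.34], [0.16, 2.42], [-1.27, 4.41], [0.06, 2.06], [-2.6, 2.6]. Speed limits (rad/s): [2.22, 2.22, 2.79, 2.79, 3.14, 3.14, 3.14].

## Interface

Orientations are given as a unit quaternion [x, y, z, w].
In Python, from plant import bot gives the robot as it stands. The module is installed in compiled form; this text tells all that it offers. Calls block until the motion is done:
- bot.move_to(position, orientation): joint-space move of the TCP to a pose.
- bot.servo_line(position, frame=None, vel=0.15): straight line of the TCP; frame=None keeps the orientation; vel is the mean speed in m/s.
- bot.move_j(angles): joint-space move.
- bot.open_gripper() and bot.close(squeeze=None): open the fingers fully, or close them until they stop; squeeze is the grip in N (None keeps the last).
- bot.dwell(seconds).
- bot.ik(position, orientation): joint angles nearest the present ones, or None.
- bot.observe(): the state.
- bot.get_image(name): name is "side" or "top" or "wrist"; returns (picture, depth): 480x640x3 uint8, red, green, blue; 480x640 float32, m along the optical axis (not along the pixel's ray), 0 where there is no reading.
- bot.get_calibration(name): a dict with "K" (3x3 intrinsics, pixels), "camera_from_world" (4x4, takes a point from world to camera coordinates); the wrist camera has in their place "mount" (4x4, takes a point from camera to tool coordinates, whose origin is the TCP and whose axes are the flange's). Camera axes: x right, y up, looking along -z (the intrinsics and any distortion apply to the point x, -y, -z); pixel columns grow to the right and rows downward; lengths in m; the calibration is good to about 2 mm. A picture is of the moment at which its call begins: read the wrist's pose just before it. get_calibration takes no time and is no camera call.
A pose or a line that the arm cannot do raises bot.MotionError and nothing moves.
- bot.finish_job(): hands the job in, once; it reports no verdict.
Trained networks look in the newest picture that a camera, given by its name, has taken for a name from the list of things; names that differ only in an ending like _2 or _b are one class to them, and where a whole thing is asked for, a point or a joint stands for the part that bears it (a point fixed in the world has none). Each returns a list of dicts, best first, with "score" (0 to 1); they miss things now and then, are a little off and sometimes report something else, mostly with a low value. They report only what shows in the picture. A call takes as long as a camera call.
- bot.look_for(camera, thing): "extent" ([left, top, right, bottom] in pixels, round what is visible of it).
- bot.regions_of(camera, thing): "mask" (480x640 bool, what is visible of it) and "extent" ([left, top, right, bottom] in pixels, round what is visible of it).
The state is a dict: "time_s": time; "joints": joint angles; "joint_velocities": joint speeds; "joint_torque": joint torques, N m; "ee_pos": TCP position; "eef_rot": TCP orientation; "force": force on the tool from outside, world axes, zero at the start; "torque": the same for the moment, N m; "grip_width": opening from 0.0 (shut) to 1.0 (fully open).
Only numpy, scipy, OpenCV 4.12 (cv2) and the standard library are available. Lean on these libraries where they do the work, as an engineer would, in place of code of your own. Each camera call takes 0.05 s, during which the arm holds its last target. There are 200 camera calls.

## Working session

There is one attempt and no reset: what is moved stays moved. The work goes in short steps, each a Python script; the robot and the scene stay as the last script left them, time stands still between calls to the robot, and variables do not carry over. Pictures are saved under pics/ and viewed, about 8 in all and at most 12, crops included, and the job is handed in when it is done.

```bash
mkdir -p pics; cat > h.py <<'E'
import numpy as np, cv2
from plant import bot
from scipy.spatial.transform import Rotation as R
def cloud(cam):
    ob=bot.observe(); img,d=bot.get_image(cam); c=bot.get_calibration(cam); K=np.array(c["K"])
    v,u=np.mgrid[0:480,0:640]
    P=np.stack([(u-K[0,2])/K[0,0]*d,-(v-K[1,2])/K[1,1]*d,-d],-1)
    if "mount" in c:
        M=np.array(c["mount"]); T=np.eye(4); T[:3,:3]=R.from_quat(ob["eef_rot"]).as_matrix(); T[:3,3]=ob["ee_pos"]; M=T@M
    else: M=np.linalg.inv(np.array(c["camera_from_world"]))
    W=P@M[:3,:3].T+M[:3,3]; W[d==0]=np.nan
    return img,W
def save(n,img): cv2.imwrite("pics/"+n,cv2.cvtColor(img,cv2.COLOR_RGB2BGR))
E
python3 - <<'E'
from h import *
print(bot.observe())
for cam in ["top","side"]:
    img,W=cloud(cam); save(cam+"1.png",img); c=bot.get_calibration(cam); print(cam,{k:np.round(v,3).tolist() if k!='distortion' else v for k,v in c.items()})
    np.save(cam+"1.npy",W)
    for t in ["basket","bail_grip","stand","stopper_a","jar","tape","calc"]:
        for r in bot.regions_of(cam,t)[:2]:
            m=r["mask"]; p=W[m]; print(t,round(r["score"],2),np.round(r["extent"]),np.round(np.nanmedian(p,0),3),np.round(np.nanpercentile(p,2,axis=0),3),np.round(np.nanpercentile(p,98,axis=0),3))
E
```

```text
{'time_s': 0.0, 'joints': array([-1.18359259,  0.33286744, -0.06469189,  1.46098815,  0.02157901,
        1.34992625, -0.08848804]), 'joint_velocities': array([-0.00010355, -0.00201696, -0.00153985,  0.00116307, -0.00078271,
       -0.0021356 ,  0.00197667]), 'joint_torque': array([ 1.11678560e-04, -6.25438571e+01,  4.85648692e-02, -3.91617930e+01,
        1.61250302e-02,  9.37184610e-03, -7.03717592e-05]), 'ee_pos': array([0.2488614 , 0.57287451, 0.23049633]), 'eef_rot': array([ 2.03460421e-01,  9.79082886e-01, -7.36743125e-04, -1.25190874e-04]), 'force': array([ 0.28583788,  0.46734345, -0.27035661]), 'torque': array([-0.02821689, -0.03288509, -0.04905587]), 'grip_width': 0.9980111855093055}
top {'K': [[495.691, 0.0, 320.034], [0.0, 495.691, 249.361], [0.0, 0.0, 1.0]], 'camera_from_world': [[-0.012, -1.0, -0.024, 0.004], [0.985, -0.016, 0.171, -0.565], [-0.172, -0.022, 0.985, -1.192], [0.0, 0.0, 0.0, 1.0]]}
basket 0.89 [360. 242. 408. 294.] [ 0.529 -0.165  0.026] [ 0.459 -0.209 -0.002] [ 0.571 -0.111  0.077]
bail_grip 0.63 [356. 258. 409. 297.] [ 0.469 -0.143  0.071] [ 0.449 -0.213
[... 1024 characters left out ...]
 0.525 -0.094  0.076]
stand 0.65 [237. 173. 313. 266.] [0.504 0.165 0.009] [0.404 0.11  0.003] [0.574 0.231 0.188]
stopper_a 0.3 [265. 200. 290. 217.] [0.558 0.375 0.014] [ 0.525  0.35  -0.001] [0.591 0.419 0.021]
jar 0.71 [350. 249. 368. 280.] [ 0.649 -0.029  0.038] [ 0.632 -0.038 -0.   ] [0.674 0.077 0.058]
jar 0.23 [288. 274. 324. 308.] [ 0.475 -0.158  0.072] [ 0.446 -0.217  0.068] [ 0.523 -0.096  0.076]
tape 0.8 [267. 202. 292. 217.] [0.56  0.372 0.013] [ 0.526  0.35  -0.002] [0.591 0.419 0.021]
calc 0.59 [303. 385. 370. 429.] [ 0.461 -0.417  0.013] [ 0.415 -0.449  0.004] [ 0.526 -0.382  0.017]
calc 0.53 [238. 173. 315. 265.] [0.508 0.166 0.009] [ 0.404  0.11  -0.001] [0.597 0.457 0.188]
```

```bash
python3 - <<'E'
from h import *
q=bot.observe()["eef_rot"]
c=bot.get_calibration("wrist"); print(np.round(c["mount"],3).tolist(), np.round(c["K"],1).tolist())
# feasibility of tilted poses: z tool = (cos f cos y, .., -sin f), jaw along y
for f in (40,45,50,60):
  for yaw in (-20,0,20):
    for jy in (1,-1):
      cy,sy=np.cos(np.radians(yaw)),np.sin(np.radians(yaw)); cf,sf=np.cos(np.radians(f)),np.sin(np.radians(f))
      z=np.array([cf*cy,cf*sy,-sf]); y=jy*np.array([-sy,cy,0]); x=np.cross(y,z)
      qq=R.from_matrix(np.stack([x,y,z],1)).as_quat()
      print(f,yaw,jy,[bot.ik(p,qq) is not None for p in ([.41,-.16,.05],[.45,-.16,.05],[.46,-.16,.09],[.52,-.16,.12])])
# look over stand then basket; tool down with jaw along x: camera location from mount
M=np.array(c["mount"])
def down(a): # jaw y axis at angle a
    y=np.array([np.cos(a),np.sin(a),0]); z=np.array([0,0,-1.]); return R.from_matrix(np.stack([np.cross(y,z),y,z],1))
for n,t in (("stand",[.46,.17,.1]),("basket",[.52,-.16,.07])):
    done=False
    for a in (0,np.pi,np.pi/2,-np.pi/2):
        r=down(a); look=r.apply(-M[:3,2]); cam=r.apply(M[:3,3])
        h=.30; tcp=np.array(t)-cam-look*(h/abs(look[2])); 
        print(n,a,np.round(tcp,3), bot.ik(tcp,r.as_quat()) is not None)
E
```

```text
[[0.0, 0.945, 0.327, 0.084], [1.0, -0.0, -0.0, 0.001], [-0.0, 0.327, -0.945, -0.143], [0.0, 0.0, 0.0, 1.0]] [[334.1, 0.0, 323.5], [0.0, 334.1, 236.3], [0.0, 0.0, 1.0]]
40 -20 1 [False, False, False, False]
40 -20 -1 [False, False, False, False]
40 0 1 [False, False, False, False]
40 0 -1 [False, False, False, False]
40 20 1 [False, False, False, False]
40 20 -1 [False, False, False, True]
45 -20 1 [False, False, False, False]
45 -20 -1 [False, False, False, False]
45 0 1 [False, False, False, False]
45 0 -1 [False, False, False, False]
45 20 1 [False, False, False, False]
45 20 -1 [False, False, True, True]
50 -20 1 [False, False, False, True]
50 -20 -1 [False, False, False, True]
50 0 1 [False, False, False, True]
50 0 -1 [False, False, False, True]
50 20 1 [False, False, False, False]
50 20 -1 [False, True, True, True]
60 -20 1 [False, False, True, True]
60 -20 -1 [False, False, True, True]
60 0 1 [False, False, True, True]
60 0 -1 [False, False, True, True]
60 20 1 [False, False, False, True]
60 20 -1 [True, True, True, True]
stand 0 [0.459 0.19  0.257] True
stand 3.141592653589793 [0.461 0.15  0.257] False
stand 1.5707963267948966 [0.44  0.169 0.257] True
stand -1.5707963267948966 [0.48  0.171 0.257] True
basket 0 [ 0.519 -0.14   0.227] True
basket 3.141592653589793 [ 0.521 -0.18   0.227] True
basket 1.5707963267948966 [ 0.5   -0.161  0.227] True
basket -1.5707963267948966 [ 0.54  -0.159  0.227] True
```

View pics/side1.png

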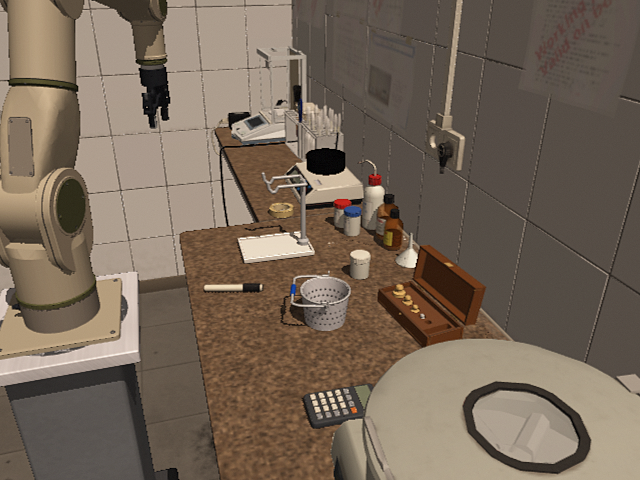

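```bash
cat >> h.py <<'E'
def down(a):
    y=np.array([np.cos(a),np.sin(a),0]); z=np.array([0,0,-1.]); return R.from_matrix(np.stack([np.cross(y,z),y,z],1))
def tilt(f,yaw,roll):
    "tool z pointing f deg below horizontal at yaw; roll 0 = jaw horizontal"
    cy,sy=np.cos(np.radians(yaw)),np.sin(np.radians(yaw)); cf,sf=np.cos(np.radians(f)),np.sin(np.radians(f))
    z=np.array([cf*cy,cf*sy,-sf]); y=np.array([-sy,cy,0]); x=np.cross(y,z)
    return R.from_matrix(np.stack([x,y,z],1))*R.from_euler('z',roll,degrees=True)
E
python3 - <<'E'
from h import *
bot.close(30)
bot.move_to([.44,.169,.30],down(np.pi/2).as_quat()); img,W=cloud("wrist"); save("w_stand.png",img); np.save("w_stand.npy",W)
bot.move_to([.50,-.161,.25],down(np.pi/2).as_quat()); img2,W=cloud("wrist"); np.save("w_basket.npy",W)
save("w.png",np.hstack([cv2.resize(img,(400,300)),cv2.resize(img2,(400,300))])); save("w_basket.png",img2)
for t in ("basket","bail_grip","stopper_a"):
    for r in bot.regions_of("wrist",t)[:2]: p=W[r["mask"]]; print(t,round(r["score"],2),np.round(r["extent"]),np.round(np.nanmedian(p,0),3),np.round(np.nanpercentile(p,[2,98],axis=0),3).tolist())
ob=bot.observe(); print(ob["time_s"],np.round(ob["joints"],2))
pts=([.40,-.16,.06],[.44,-.16,.05],[.46,-.16,.09],[.52,-.16,.12])
for f in (40,45,50,55,60):
  for yaw in range(-90,91,15):
    for roll in range(0,360,45):
      ok=[bot.ik(p,tilt(f,yaw,roll).as_quat()) is not None for p in pts]
      if sum(ok)>=3: print(f,yaw,roll,np.array(ok)*1)
print(bot.observe()["time_s"])
E
```

```text
basket 0.83 [263. 158. 393. 279.] [ 0.534 -0.157  0.048] [[0.457, -0.21, 0.003], [0.573, -0.097, 0.077]]
bail_grip 0.68 [267. 156. 391. 256.] [ 0.47  -0.14   0.073] [[0.45, -0.213, -0.0], [0.541, -0.092, 0.077]]
stopper_a 0.9 [319. 195. 336. 217.] [ 0.508 -0.155  0.032] [[0.498, -0.164, 0.02], [0.518, -0.145, 0.033]]
stopper_a 0.89 [304. 225. 322. 246.] [ 0.543 -0.169  0.031] [[0.534, -0.179, 0.006], [0.555, -0.16, 0.033]]
4.7583 [-0.39  0.1   0.66  1.73 -0.06  1.34  1.86]
40 -90 0 [1 1 1 1]
40 -90 45 [1 1 1 1]
40 -90 90 [1 1 1 1]
40 -90 135 [1 1 1 1]
40 -90 180 [1 1 1 1]
40 -90 225 [1 1 1 1]
40 -90 270 [1 1 1 1]
40 -90 315 [1 1 1 1]
40 -75 0 [1 1 1 1]
40 -75 45 [1 1 1 1]
40 -75 90 [1 1 1 1]
40 -75 135 [0 1 1 1]
40 -75 180 [1 1 1 1]
40 -75 225 [1 1 1 1]
40 -75 270 [1 1 1 1]
40 -75 315 [1 1 1 1]
40 30 0 [1 1 1 1]
40 30 45 [1 1 1 1]
40 30 90 [1 1 1 1]
40 30 135 [1 1 1 1]
40 30 180 [1 1 1 1]
40 30 225 [1 1 1 1]
40 30 270 [1 1 1 1]
40 30 315 [1 1 1 1]
40 45 0 [1 1 1 1]
40 45 45 [1 1 1 1]
40 45 90 [1 1 1 1]
40 45 135 [1 1 1 1]
40 45 180 [1 1 1 1]
40 45 225 [1 1 1 1]
40 45 270 [1 1 1 1]
40
[... 4692 characters left out ...]
[1 1 1 1]
60 30 225 [1 1 1 1]
60 30 270 [1 1 1 1]
60 30 315 [1 1 1 1]
60 45 0 [1 1 1 0]
60 45 45 [1 1 1 1]
60 45 90 [1 1 1 1]
60 45 135 [1 1 1 1]
60 45 180 [1 1 1 1]
60 45 225 [1 1 1 1]
60 45 270 [1 1 1 1]
60 45 315 [1 1 1 1]
60 60 0 [1 1 1 1]
60 60 45 [1 1 1 1]
60 60 90 [1 1 1 1]
60 60 135 [1 1 1 1]
60 60 180 [1 1 1 1]
60 60 225 [1 1 1 1]
60 60 270 [1 1 1 1]
60 60 315 [1 1 1 1]
60 75 0 [1 1 1 1]
60 75 45 [1 1 1 1]
60 75 90 [1 1 1 1]
60 75 135 [1 1 1 1]
60 75 180 [1 1 1 1]
60 75 225 [1 1 1 1]
60 75 270 [1 1 1 1]
60 75 315 [1 1 1 1]
60 90 0 [1 1 1 1]
60 90 45 [1 1 1 1]
60 90 90 [1 1 1 1]
60 90 135 [1 1 1 1]
60 90 180 [1 1 1 1]
60 90 225 [1 1 1 1]
60 90 270 [1 1 1 1]
60 90 315 [1 1 1 1]
4.7583
```

View pics/w.png

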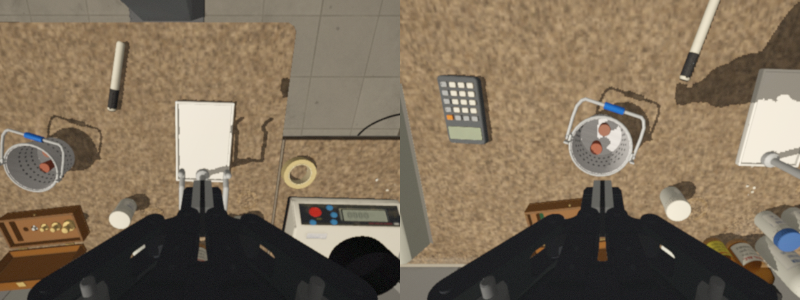

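```bash
cat > fit.py <<'E'
from h import *
from scipy.optimize import least_squares
def basket(img,W):
    hsv=cv2.cvtColor(img,cv2.COLOR_RGB2HSV)
    near=(np.abs(W[...,0]-.51)<.12)&(np.abs(W[...,1]+.16)<.12)
    b=near&(hsv[...,0]>100)&(hsv[...,0]<130)&(hsv[...,1]>130)&(W[...,2]>.05)&(W[...,2]<.25)
    s=np.nanmedian(W[b],0)
    ring=near&(W[...,2]>.071)&(W[...,2]<.078); P=W[ring][:,:2]
    f=lambda c:np.clip(np.abs(np.hypot(*(P-c[:2]).T)-.051),0,.008)
    r=least_squares(f,[.525,-.16]); return s,b.sum(),r.x,len(P),np.mean(f(r.x)<.004),W[b]
E
python3 - <<'E'
from fit import *
for n in ("top1","side1","w_basket"):
    img=cv2.cvtColor(cv2.imread(f"pics/{n}.png"),cv2.COLOR_BGR2RGB); W=np.load(n+".npy")
    s,k,c,m,fr,B=basket(img,W); d=c-s[:2]
    print(n,"sleeve",np.round(s,4),k,"rim",np.round(c,4),m,round(fr,2),"dist",round(np.hypot(*d),4),"yaw",round(np.degrees(np.arctan2(d[1],d[0])),1),"sleeve z",np.round(np.nanpercentile(B[:,2],[5,95]),4))
for n in ("top1","side1","w_stand"):
    W=np.load(n+".npy"); x,y,z=W[...,0],W[...,1],W[...,2]
    m=(x>.38)&(x<.6)&(y>.08)&(y<.26)
    tr=W[m&(z>.006)&(z<.02)]; hi=W[m&(z>.15)&(z<.21)]
    # arms: split along y
    rect=cv2.minAreaRect(tr[:,:2].astype(np.float32)*1000); print(n,"tray",rect, len(tr))
    print(" hi",len(hi),np.round(np.nanpercentile(hi,[1,25,50,75,99],axis=0),3).tolist())
    a=hi[(hi[:,2]>.165)&(hi[:,0]<.555)]; 
    for sgn in (0,1):
        q=a[(a[:,1]>.173)==sgn]
        if len(q)>5:
            t=q[(q[:,0]>.47)]; print("  arm",sgn,len(q),"fit y(x)",np.round(np.polyfit(t[:,0],t[:,1],1),3) if len(t)>5 else None,"x min",np.round(np.percentile(q[:,0],[1,5]),4),"zmax",np.round(np.percentile(q[:,2],99),4), "median y",np.round(np.median(q[:,1]),4), "z hist",[(round(v,2),round(np.median(q[abs(q[:,0]-v)<.005][:,2]),3) if (abs(q[:,0]-v)<.005).any() else None) for v in np.arange(.44,.56,.01)])
E
```

```text
top1 sleeve [ 0.4618 -0.1397  0.0743] 46 rim [ 0.5239 -0.1609] 373 0.55 dist 0.0657 yaw -18.9 sleeve z [0.0711 0.0784]
side1 sleeve [ 0.4599 -0.1443  0.0744] 43 rim [ 0.5218 -0.1639] 420 0.57 dist 0.0649 yaw -17.6 sleeve z [0.069  0.0768]
w_basket sleeve [ 0.4636 -0.14    0.0754] 347 rim [ 0.5263 -0.1609] 3022 0.49 dist 0.0661 yaw -18.5 sleeve z [0.0729 0.0769]
top1 tray ((485.48974609375, 175.5907745361328), (199.65989685058594, 157.3968963623047), 0.8744279742240906) 2523
 hi 453 [[0.473, 0.136, 0.158], [0.504, 0.142, 0.184], [0.54, 0.17, 0.187], [0.566, 0.201, 0.189], [0.573, 0.207, 0.201]]
  arm 0 135 fit y(x) [-0.023  0.153] x min [0.4716 0.4742] zmax 0.2022 median y 0.1404 z hist [(np.float64(0.44), None), (np.float64(0.45), None), (np.float64(0.46), None), (np.float64(0.47), np.float64(0.199)), (np.float64(0.48), np.float64(0.183)), (np.float64(0.49), np.float64(0.176)), (np.float64(0.5), np.float64(0.186)), (np.float64(0.51), np.float64(0.186)), (np.float64(0.52), np.float64(0.186)), (np.float64(0.53), np.float64(0.187)), (np.float64(0.54), np.float64(0.187)), (np.float64(0.5
[... 2545 characters left out ...]
p.float64(0.52), np.float64(0.188)), (np.float64(0.53), np.float64(0.188)), (np.float64(0.54), np.float64(0.188)), (np.float64(0.55), None), (np.float64(0.56), None)]
  arm 1 566 fit y(x) [-0.001  0.204] x min [0.4749 0.476 ] zmax 0.2028 median y 0.2038 z hist [(np.float64(0.44), None), (np.float64(0.45), None), (np.float64(0.46), None), (np.float64(0.47), np.float64(0.199)), (np.float64(0.48), np.float64(0.2)), (np.float64(0.49), np.float64(0.176)), (np.float64(0.5), np.float64(0.183)), (np.float64(0.51), np.float64(0.188)), (np.float64(0.52), np.float64(0.188)), (np.float64(0.53), np.float64(0.189)), (np.float64(0.54), np.float64(0.188)), (np.float64(0.55), None), (np.float64(0.56), None)]
```

```bash
cat > push.py <<'E'
from h import *
H=np.array([.5255,-.161,.070]); YAW=-18.5
def frame(f,yaw):
    B=R.from_euler('z',YAW,degrees=True); psi=np.radians(yaw-YAW); f=np.radians(f)
    z=np.array([np.cos(f)*np.cos(psi),np.cos(f)*np.sin(psi),-np.sin(f)]); x=np.array([np.sin(f),0,np.cos(f)*np.cos(psi)]); x/=np.linalg.norm(x)
    return B,B*R.from_matrix(np.stack([x,np.cross(z,x),z],1)),x,z
def tcp(a,B,n,z,s=.010,hw=.011,y0=0.):
    a=np.radians(a); return H+B.apply(.066*np.array([-np.cos(a),0,np.sin(a)])+[0,y0,0]-(.0055+hw)*n+s*z)
E
python3 - <<'E'
from push import *
for f in (30,35,40):
  for yaw in (10,15,20,25,30,35):
    for y0 in (-.02,0,):
      B,Rt,n,z=frame(f,yaw); q=Rt.as_quat(); zw=Rt.as_matrix()[:,2]
      P=[tcp(-10,B,n,z,y0=y0)-.09*zw+[0,0,.08],tcp(-10,B,n,z,y0=y0)-.09*zw]+[tcp(a,B,n,z,y0=y0) for a in (-10,0,30,60,98)]
      J=[bot.ik(p,q) for p in P]; ok=[j is not None for j in J]
      if all(ok): print(f,yaw,y0,"n",np.round(n,2),"spread",np.round(np.ptp(J,axis=0),2),np.round(J[2],2))
      else: print(f,yaw,y0,np.array(ok)*1)
E
```

```text
30 10 -0.02 [0 0 0 0 0 0 0]
30 10 0 [0 0 0 0 0 0 0]
30 15 -0.02 [0 0 0 0 0 0 0]
30 15 0 [0 0 0 0 0 0 0]
30 20 -0.02 [0 0 0 0 0 1 1]
30 20 0 [0 0 0 0 0 0 1]
30 25 -0.02 [1 0 1 1 1 1 1]
30 25 0 [0 0 0 0 0 1 1]
30 30 -0.02 n [0.66 0.   0.75] spread [1.82 0.4  2.15 0.2  0.08 0.71 0.3 ] [ 1.69  0.59 -0.85  2.32 -1.19  0.67  0.46]
30 30 0 n [0.66 0.   0.75] spread [2.05 0.66 2.35 0.21 0.16 0.72 0.23] [ 1.83  0.7  -1.04  2.34 -1.08  0.52  0.37]
30 35 -0.02 n [0.7  0.   0.72] spread [1.31 0.34 1.61 0.16 0.08 0.59 0.26] [ 1.5   0.54 -0.66  2.27 -1.18  0.81  0.38]
30 35 0 n [0.7  0.   0.72] spread [1.32 0.37 1.61 0.18 0.06 0.55 0.29] [ 1.46  0.52 -0.66  2.3  -1.24  0.79  0.41]
35 10 -0.02 [0 0 0 0 0 0 0]
35 10 0 [0 0 0 0 0 0 0]
35 15 -0.02 [0 0 0 0 0 0 1]
35 15 0 [0 0 0 0 0 0 0]
35 20 -0.02 [0 0 0 0 0 1 1]
35 20 0 [0 0 0 0 0 0 1]
35 25 -0.02 [1 0 1 1 1 1 1]
35 25 0 [0 0 0 0 0 1 1]
35 30 -0.02 n [0.73 0.   0.69] spread [0.94 0.49 1.18 0.19 0.15 0.51 0.26] [ 1.64  0.49 -0.85  2.33 -1.16  0.64  0.29]
35 30 0 n [0.73 0.   0.69] spread [0.73 0.59 0.97 0.19 0.17 0.61 0.25] [ 1.77  0.58 -1.04  2.35 -
[... 227 characters left out ...]
 2.31 -1.2   0.75  0.24]
40 10 -0.02 [0 0 0 0 0 0 0]
40 10 0 [0 0 0 0 0 0 0]
40 15 -0.02 [0 0 0 0 0 0 1]
40 15 0 [0 0 0 0 0 0 1]
40 20 -0.02 [0 0 0 0 0 1 1]
40 20 0 [0 0 0 0 0 1 1]
40 25 -0.02 [1 0 1 1 1 1 1]
40 25 0 [1 0 0 0 1 1 1]
40 30 -0.02 n [0.78 0.   0.62] spread [1.38 0.39 1.61 0.2  0.23 0.44 0.28] [ 1.41  0.34 -0.66  2.33 -1.21  0.68  0.16]
40 30 0 n [0.78 0.   0.62] spread [1.15 0.46 1.38 0.2  0.19 0.51 0.24] [ 1.55  0.38 -0.85  2.35 -1.18  0.6   0.13]
40 35 -0.02 n [0.82 0.   0.58] spread [0.96 0.31 1.22 0.17 0.28 0.38 0.31] [ 1.04  0.32 -0.26  2.3  -1.23  0.84  0.13]
40 35 0 n [0.82 0.   0.58] spread [1.57 0.32 1.62 0.18 0.26 0.4  0.3 ] [ 1.18  0.32 -0.46  2.31 -1.22  0.76  0.1 ]
```

```bash
python3 - <<'E'
from push import *
lo=np.array([-2.6,-.5,-1.47,.16,-1.27,.06,-2.6]); hi=np.array([2.6,2.12,1.34,2.42,4.41,2.06,2.6])
best=[]
for f in (30,35,40):
  for yaw in (30,35,40,45,50,-75,-80):
    for y0 in (-.02,0,.02):
      B,Rt,n,z=frame(f,yaw); q=Rt.as_quat(); zw=Rt.as_matrix()[:,2]
      if n[2]<.5: continue
      p0=tcp(-10,B,n,z,y0=y0)-.09*zw
      P=[p0+[0,0,.1],p0]+[tcp(a,B,n,z,y0=y0) for a in (-10,0,30,60,98)]
      J=[bot.ik(p,q) for p in P]
      if any(j is None for j in J): continue
      J=np.array(J); m=np.minimum(J-lo,hi-J).min(); best.append((round(m,3),f,yaw,y0,round(n[2],2),np.round(np.abs(J[0]-bot.observe()["joints"]).max(),2)))
best.sort(reverse=True); print(best[:10])
m,f,yaw,y0,_,_=best[0]
B,Rt,n,z=frame(f,yaw); q=Rt.as_quat(); zw=Rt.as_matrix()[:,2]
p0=tcp(-10,B,n,z,y0=y0)-.09*zw
print("pre",np.round(p0,3),"entry",np.round(tcp(-10,B,n,z,y0=y0),3))
bot.move_to(p0+[0,0,.1],q); print(np.round(bot.observe()["joints"],2))
bot.servo_line(p0,vel=.2)
J=[bot.ik(tcp(a,B,n,z,y0=y0),q) for a in range(-10,100,10)]
print([j is not None for j in J], np.round(J[0],2),np.round(J[-1],2), bot.observe()["time_s"],bot.observe()["force"])
img,W=cloud("side"); save("s2.png",cv2.resize(img[150:400,180:430],(600,600)))
np.save("sel.npy",[f,yaw,y0])
E
```

```text
[(np.float64(0.03), 30, 50, 0.02, np.float64(0.54), np.float64(1.8)), (np.float64(0.025), 35, 30, 0, np.float64(0.69), np.float64(1.84)), (np.float64(0.02), 30, 45, -0.02, np.float64(0.61), np.float64(1.68)), (np.float64(0.018), 30, 35, -0.02, np.float64(0.72), np.float64(1.58)), (np.float64(0.016), 40, 40, -0.02, np.float64(0.53), np.float64(2.11)), (np.float64(0.016), 30, 30, 0, np.float64(0.75), np.float64(1.74)), (np.float64(0.015), 35, 40, 0.02, np.float64(0.6), np.float64(1.97)), (np.float64(0.014), 35, 35, 0.02, np.float64(0.65), np.float64(1.91)), (np.float64(0.013), 40, 35, 0.02, np.float64(0.58), np.float64(2.08)), (np.float64(0.013), 35, 45, 0, np.float64(0.54), np.float64(1.92))]
pre [ 0.412 -0.17   0.09 ] entry [ 0.463 -0.11   0.045]
[-0.05  0.44  1.17  2.15 -1.23  1.71  0.06]
[True, True, True, True, True, True, True, True, True, True, True] [ 0.74  0.49  0.06  2.19 -1.26  1.17  0.16] [ 0.52  0.41  0.23  2.06 -1.26  1.26 -0.05] 6.9917 [ 0.01526707 -0.81582439  0.27892608]
```

View pics/s2.png

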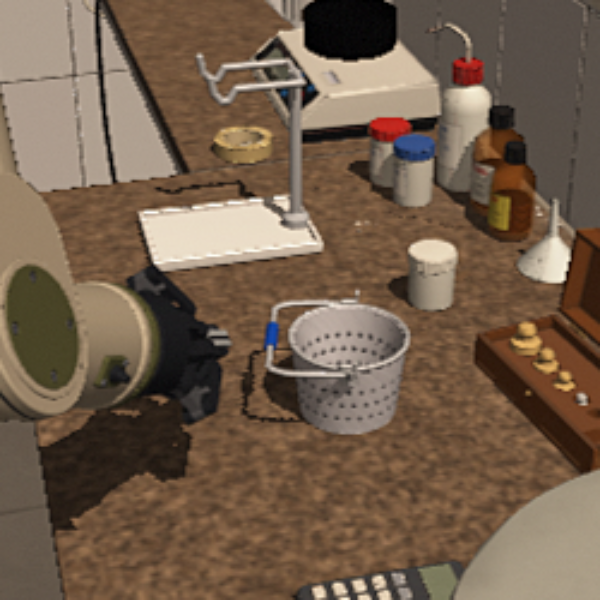

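```bash
python3 - <<'E'
from push import *
f,yaw,y0=np.load("sel.npy")
B,Rt,n,z=frame(f,yaw)
bot.servo_line(tcp(-10,B,n,z,y0=y0),vel=.1); print(bot.observe()["force"])
for a in list(range(0,91,9))+[98]:
    bot.servo_line(tcp(a,B,n,z,y0=y0),vel=.09); o=bot.observe(); print(a,np.round(o["force"],1),round(o["time_s"],2))
    if np.linalg.norm(o["force"])>8: print("STOP"); break
    if a==45:
        img,W=cloud("side"); save("s45.png",cv2.resize(img[240:350,240:390],(600,440)))
bot.dwell(.3)
img,W=cloud("side"); save("s98.png",cv2.resize(img[220:350,240:390],(600,520)))
E
```

```text
[0.21824526 0.18582963 0.23773689]
0 [ 0.4  0.1 -0.6] 8.37
9 [-1.5  1.2 -0.7] 8.63
18 [-1.3  0.7 -0.4] 8.9
27 [0.1 0.4 0.2] 9.17
36 [-0.8  0.4  0.2] 9.43
45 [-0.6  0.6 -0.2] 9.7
54 [ 0.2 -0.5 -0.6] 10.02
63 [ 0.2  0.2 -0.5] 10.28
72 [-0.1  0.8  0.2] 10.55
81 [-0.5  0.1 -0.5] 10.82
90 [0.2 0.8 0.1] 11.08
98 [ 0.1 -0.2 -0.1] 11.33
```

View pics/s98.png

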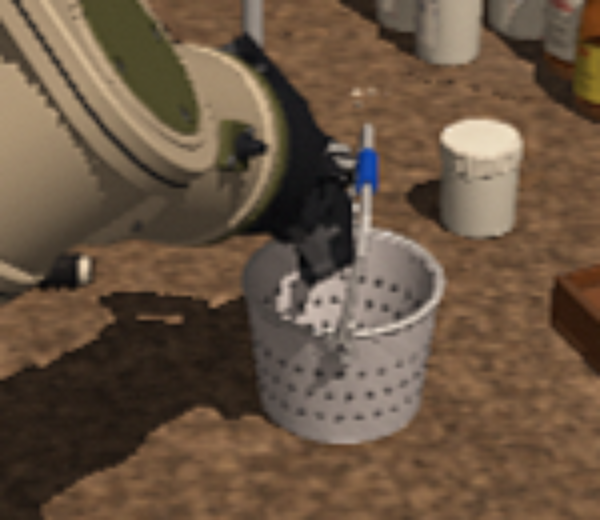

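```bash
python3 - <<'E'
from fit import *
from push import *
f,yaw,y0=np.load("sel.npy"); B,Rt,n,z=frame(f,yaw); zw=Rt.as_matrix()[:,2]
p=tcp(98,B,n,z,y0=y0)
bot.servo_line(p-.02*B.apply(n),vel=.1); bot.servo_line(p-.02*B.apply(n)-.09*zw+[0,0,.05],vel=.2)
img,W=cloud("side"); s,k,c,m,fr,Bb=basket(img,W); print("side",np.round(s,4),k,np.round(c,4),m,fr)
img,W=cloud("top"); s,k,c,m,fr,Bb=basket(img,W); print("top",np.round(s,4),k,np.round(c,4),m,fr)
bot.open_gripper()
# view from above: jaws along basket x; try both half turns
for a in (YAW,YAW+180):
    r=down(np.radians(a)); J=bot.ik([.50,-.16,.30],r.as_quat()); print(a,None if J is None else np.round(J,2))
r=down(np.radians(YAW+180)) if bot.ik([.53,-.165,.25],down(np.radians(YAW)).as_quat()) is None else down(np.radians(YAW))
bot.move_to([.50,-.16,.30],r.as_quat()); print(bot.observe()["time_s"])
img,W=cloud("wrist"); np.save("w3.npy",W); save("w3.png",img)
s,k,c,m,fr,Bb=basket(img,W); print("wrist",np.round(s,4),k,np.round(c,4),m,fr, np.round(np.nanpercentile(Bb,[3,97],axis=0),4).tolist())
E
```

```text
side [ 0.5328 -0.1705  0.1393] 48 [ 0.5226 -0.1635] 248 0.8830645161290323
top [ 0.5363 -0.1646  0.1395] 52 [ 0.5246 -0.161 ] 212 0.9245283018867925
-18.5 [ 0.31  0.09 -0.09  1.61  0.01  1.44 -0.11]
161.5 None
14.6917
wrist [ 0.538  -0.1638  0.1404] 335 [ 0.5273 -0.1605] 1334 0.8770614692653673 [[0.5307, -0.1773, 0.1381], [0.5452, -0.1501, 0.1422]]
```

View pics/w3.png

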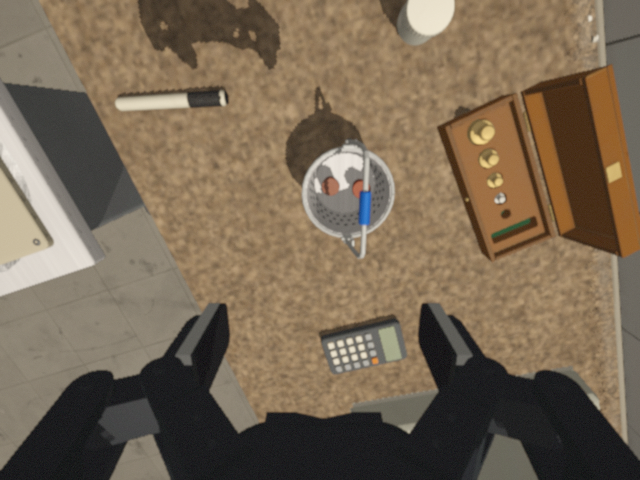

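```bash
python3 - <<'E'
from h import *
YAW=-18.5; g=np.array([.5370,-.1643,.1355-.019])
q=down(np.radians(YAW)).as_quat()
bot.servo_line(g+[0,0,.07],frame=q,vel=.2)
bot.servo_line(g,vel=.12); print(np.round(bot.observe()["force"],1))
bot.close(45); o=bot.observe(); print("grip",o["grip_width"],np.round(o["force"],1),o["time_s"])
bot.servo_line(g+[0,0,.02],vel=.04); o=bot.observe(); print(o["grip_width"],np.round(o["force"],1))
bot.servo_line(g+[0,0,.09],vel=.08); bot.dwell(.3); o=bot.observe(); print(o["grip_width"],np.round(o["force"],1),o["time_s"],np.round(o["ee_pos"],4))
img,W=cloud("side"); np.save("s4.npy",W); save("s4.png",cv2.resize(img[180:360,230:410],(600,600)))
img,W=cloud("top"); np.save("t4.npy",W); save("t4.png",img)
# hook feasibility
hook=np.array([.4905,.1725,.1785])
for tilt_ in (0,-10):
    r=R.from_euler('z',-1.5,degrees=True)*R.from_euler('y',tilt_,degrees=True)*down(0)
    for d in ([-.09,0,.037],[0,0,.037],[0,0,0]):
        J=bot.ik(hook+d+.019*r.as_matrix()[:,2],r.as_quat()); print(tilt_,d,None if J is None else np.round(J,2))
E
```

```text
[-0.   0.9 -0.3]
grip 0.1079538138841703 [-0.3  0.9  1.8] 16.9083
0.10899276508586012 [ 0.6  0.7 -3.7]
0.113349748949523 [-0.2  0.2 -3.5] 18.8833 [ 0.5369 -0.1643  0.2062]
0 [-0.09, 0, 0.037] [-0.05 -0.04 -0.44  1.96 -0.02  1.22 -0.51]
0 [0, 0, 0.037] [-0.07  0.15 -0.38  1.77  0.06  1.24 -0.5 ]
0 [0, 0, 0] [-0.08  0.18 -0.39  1.81  0.07  1.16 -0.51]
-10 [-0.09, 0, 0.037] [-0.02 -0.16 -0.51  2.07  0.01  1.07 -0.56]
-10 [0, 0, 0.037] [-0.05  0.04 -0.44  1.89  0.12  1.06 -0.56]
-10 [0, 0, 0] [-0.05  0.07 -0.45  1.94  0.14  0.99 -0.58]
```

View pics/s4.png

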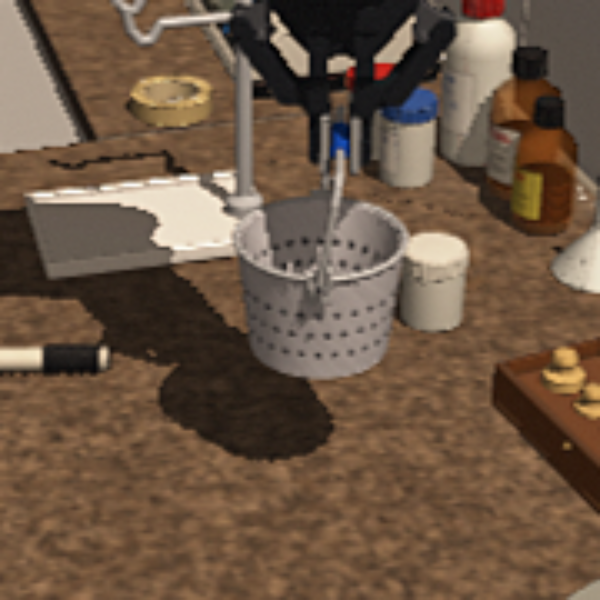

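```bash
cat >> h.py <<'E'
hook=np.array([.4905,.1725,.1785])
def rt(t,yaw=-1.5): return R.from_euler('z',yaw,degrees=True)*R.from_euler('y',t,degrees=True)*down(0)
def go(p,t,vel,yaw=-1.5):
    r=rt(t,yaw); bot.servo_line(np.array(p)+.019*r.as_matrix()[:,2],frame=r.as_quat(),vel=vel)
E
python3 - <<'E'
from h import *
go([.43,-.05,.226],-5,.09,-10)
go([.40,.173,.218],-10,.09); bot.dwell(.5)
o=bot.observe(); print(o["time_s"],o["grip_width"],np.round(o["force"],1),np.round(o["ee_pos"],4))
ims=[]
for cam,sl in (("side",np.s_[130:300,200:370]),("top",np.s_[200:340,200:340])):
    img,W=cloud(cam); np.save(cam+"5.npy",W); ims.append(cv2.resize(img[sl],(400,400)))
    save(cam+"5full.png",img)
    hsv=cv2.cvtColor(img,cv2.COLOR_RGB2HSV)
    b=(hsv[...,0]>100)&(hsv[...,0]<130)&(hsv[...,1]>130)&(W[...,2]>.15)&(abs(W[...,0]-.4)<.06)&(abs(W[...,1]-.17)<.06)
    print(cam,b.sum(),np.round(np.nanmedian(W[b],0),4) if b.any() else None)
    m=(abs(W[...,0]-.4)<.02)&(abs(W[...,1]-.173)<.06)&(abs(W[...,2]-.218)<.012)
    P=W[m&~b]; 
    for s in (-1,1):
        q=P[(s*(P[:,1]-.173)>.025)]; print("  bar end",s,len(q),np.round(np.median(q,0),4) if len(q) else None)
save("p5.png",np.hstack(ims))
E
```

```text
24.0083 0.1119926575500577 [ 0.8 -0.6 -4.2] [0.4033 0.1729 0.1993]
side 50 [0.3962 0.1638 0.2242]
  bar end -1 21 [0.3942 0.121  0.215 ]
  bar end 1 7 [0.397  0.2115 0.218 ]
top 6 [0.3953 0.1411 0.334 ]
  bar end -1 45 [0.3971 0.1313 0.2182]
  bar end 1 0 None
```

View pics/p5.png

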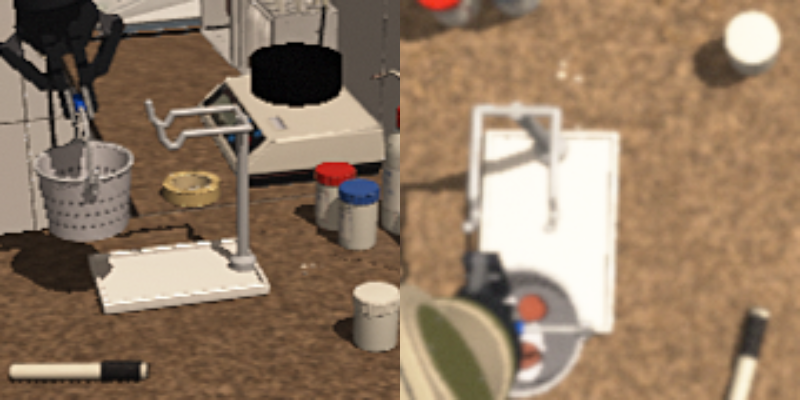

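```bash
python3 - <<'E'
from h import *
hx=np.array([.492,.173])
def f(n=6):
    v=[]
    for _ in range(n): v.append(bot.observe()["force"]); bot.dwell(.02)
    return np.round(np.mean(v,0),2)
go([*(hx-[.03,0]),.2165],-10,.06); print(f())
go([*hx,.2165],-10,.04); base=f(); print("in",base)
go([*hx,.186],-10,.05); print("low",f())
z=.184
while z>.1735:
    go([*hx,z],-10,.03); F=f(); print(round(z,4),F,round(bot.observe()["time_s"],1))
    if abs(F[2]-base[2])>2.5 or np.hypot(*(F-base)[:2])>4: break
    z-=.0015
img,W=cloud("side"); a=cv2.resize(img[130:300,200:370],(400,400)); img,W=cloud("top"); save("p6.png",np.hstack([a,cv2.resize(img[200:340,200:340],(400,400))]))
E
```

```text
[ 0.07 -0.12 -3.43]
in [-0.19 -0.29 -3.52]
low [-0.36  0.01 -3.05]
0.184 [-0.25  0.   -3.67] 27.6
0.1825 [-0.07  0.05 -3.18] 27.9
0.181 [ 0.   -0.17 -3.57] 28.3
0.1795 [-0.98  0.34 -2.48] 28.6
0.178 [-6.5  -1.62  7.58] 29.0
```

View pics/p6.png

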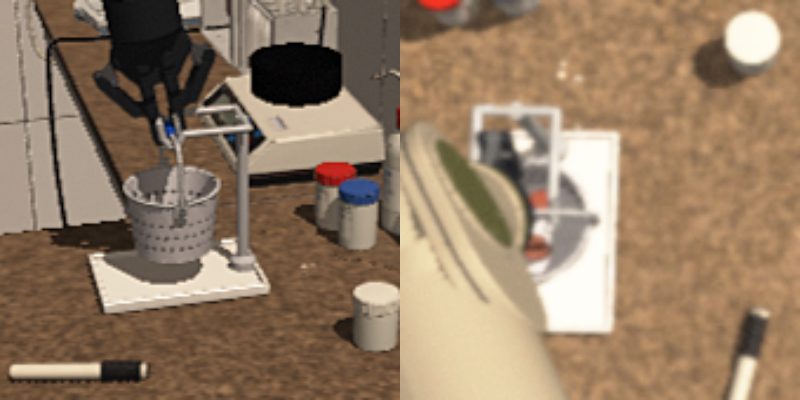

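```bash
python3 - <<'E'
from h import *
def f(n=6):
    v=[]
    for _ in range(n): v.append(bot.observe()["force"]); bot.dwell(.02)
    return np.round(np.mean(v,0),2)
go([.492,.173,.1805],-10,.03); 
for x in (.490,.488):
    go([x,.173,.1805],-10,.03); z=.1795
    while z>.174:
        go([x,.173,z],-10,.03); F=f(); print(x,round(z,4),F)
        if F[2]>-.8: break
        z-=.001
    if abs(F[0])<2.5: break
    go([x,.173,.1805],-10,.03)
print(bot.observe()["time_s"])
E
```

```text
0.49 0.1795 [-0.03 -0.2  -3.53]
0.49 0.1785 [ 0.04  0.04 -0.46]
30.3
```

```bash
python3 - <<'E'
from h import *
bot.open_gripper(); bot.dwell(.3); o=bot.observe(); print(o["grip_width"],np.round(o["force"],2),o["time_s"])
go([.490,.173,.1785+.0],-10,.05)
zw=rt(-10).as_matrix()[:,2]; go(np.array([.490,.173,.1785])-.10*zw,-10,.08)
bot.dwell(.5); print(np.round(bot.observe()["force"],2))
go([.42,.17,.36],-10,.2); bot.dwell(1.0)
c=[]
for cam,sl in (("side",np.s_[130:300,200:370]),("top",np.s_[200:340,200:340])):
    img,W=cloud(cam); c.append(cv2.resize(img[sl],(400,400)))
    r=bot.regions_of(cam,"basket")[:1]
    if r: p=W[r[0]["mask"]]; print(cam,r[0]["score"],np.round(np.nanpercentile(p,[1,50,99],axis=0),3).tolist())
    hsv=cv2.cvtColor(img,cv2.COLOR_RGB2HSV)
    b=(hsv[...,0]>100)&(hsv[...,0]<130)&(hsv[...,1]>130)&(abs(W[...,2]-.18)<.03)&(abs(W[...,0]-.49)<.06)&(abs(W[...,1]-.17)<.06)
    print(cam,b.sum(),np.round(np.nanmedian(W[b],0),4))
    for t in ("stopper_a","jar","tape","calc"):
        print(t,[(round(r["score"],2),np.round(np.nanmedian(W[r["mask"]],0),3).tolist()) for r in bot.regions_of(cam,t)[:2]])
save("p7.png",np.hstack(c)); print(bot.observe()["time_s"])
E
```

```text
0.998204984732114 [ 0.2  -1.18  1.17] 31.3167
[0.52 0.19 0.41]
side 0.58 [[0.438, 0.112, -0.001], [0.484, 0.144, 0.092], [0.559, 0.38, 0.181]]
side 13 [0.4878 0.1648 0.1826]
stopper_a []
jar [(0.7, [0.649, -0.029, 0.038])]
tape []
calc [(0.77, [0.46, -0.417, 0.013])]
top 0.56 [[0.439, 0.116, 0.011], [0.488, 0.179, 0.073], [0.537, 0.218, 0.185]]
top 44 [0.4891 0.1716 0.1822]
stopper_a [(0.52, [0.51, 0.17, 0.074]), (0.5, [0.466, 0.172, 0.073])]
jar [(0.54, [0.654, -0.013, 0.056])]
tape [(0.8, [0.56, 0.389, 0.018])]
calc [(0.73, [0.476, -0.411, 0.013]), (0.31, [0.468, 0.174, 0.073])]
35.7083
```

View pics/p7.png

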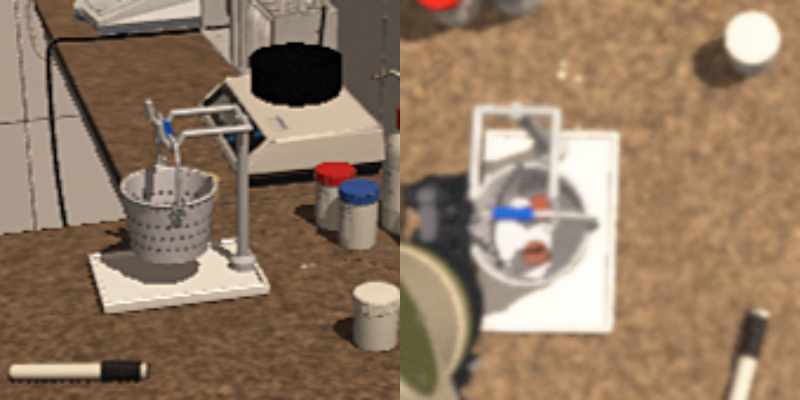

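```bash
python3 - <<'E'
from h import *
for i in range(4):
    img,W=cloud("top"); x,y,z=W[...,0],W[...,1],W[...,2]
    m=(abs(np.hypot(x-.488,y-.172)-.051)<.006)&(z>.10)&(z<.13); P=W[m]
    A=np.c_[P[:,0]-.488,P[:,1]-.172,np.ones(len(P))]
    for _ in range(4):
        k=np.linalg.lstsq(A,P[:,2],rcond=None)[0]; r=abs(A@k-P[:,2]); s=r<max(.002,np.percentile(r,80)); A=A[s];P=P[s]
    print(len(P),"tilt deg x,y",np.round(np.degrees(np.arctan(k[:2])),1),"rim z",round(k[2],4),np.round(P.mean(0),4)); bot.dwell(.25)
print(bot.observe()["time_s"])
E
```

```text
132 tilt deg x,y [-1.8 -0.6] rim z 0.1141 [0.4799 0.1674 0.1145]
144 tilt deg x,y [-1.4 -1.9] rim z 0.1142 [0.4846 0.1618 0.1147]
157 tilt deg x,y [-1.1 -1.5] rim z 0.1146 [0.4881 0.1652 0.1148]
135 tilt deg x,y [-1.2 -1.5] rim z 0.1144 [0.4816 0.1652 0.1148]
36.9083
```

```bash
python3 -c "
from h import *
bot.dwell(1.0); print(bot.observe()['force'],bot.finish_job())"
```

```text
the job is handed in; nothing more can be done
[0.29864509 0.01228737 0.02992808] None
```

The basket now hangs by its bail on both hooks of the drip stand, and I handed the job in at about 38 s of the 72 s allowed.

- **Bail:** I pushed it up from underneath with the closed fingers until it fell past upright onto its stop. The basket stayed standing and did not shift noticeably.
- **Lift and hang:** I gripped the sleeve and carried the basket over level. The first lowering landed on the slope of the hook saddle (about 7 N sideways), so I moved 2 mm back and reseated it until the load came off. Then I released it and backed the arm away.
- **Hanging:** The rim is level to about 2° and steady over four readings taken across a second. By its rim height, the underside is about 40 mm above the worktop, against the tray's 14 mm. The top picture shows both stoppers in the basket.
- **Jar, tape and calculator:** They stand where they were, within camera error. The side camera missed the stoppers and tape in the last check, but the top camera saw all of them.

No check failed. The two cameras differ by a few mm, so I set the final seat by force.

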